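Restock the soap locker and shut its lift-up door

ROBOT

A 7-joint arm with a two-finger parallel gripper is mounted at the origin on the work surface. World frame = base frame: x ahead of the robot, y to its left, z up, the work surface at z = 0. Lengths are in m, angles in degrees, forces in N, time in s.
With the tool pointing down it reaches from about 0.35 to 0.775 m from the base axis. Payload 3.1 kg.
Tool frame: the origin (TCP) lies midway between the tips of the shut fingers; the grasp point (between the pads) lies behind it (bot.grip_point_offset is the z of the grasp point in the tool frame, in m); z points along the fingers, y is the line along which they close (so a half turn about z gives the same grasp; the last joint's range is limited). The gripper opens to 85 mm and grips with 20 to 120 N. Pads are 22 mm wide; open, the fingers measure 114 mm over their backs; the gripper's body (76 mm by 85 mm) begins 54 mm behind the grasp point. The pads swing forward as they close: fully open they stand 13 mm farther back than shut.
Start: joints at [-67.191, 17.813, 0.802, 86.603, -0.252, 75.585, -1.558], TCP at [0.234, 0.498, 0.231] pointing down, gripper open.
Joint ranges: [-154.91, 154.91], [-16.99, 109.72], [-72.82, 74.43], [7.12, 147.25], [-82.49, 262.49], [11.32, 116.49], [-174.64, 174.64]. Speed limits (degrees/s): [159.86, 159.86, 180, 180, 180, 180, 180].

INTERFACE

Orientations are given as [roll, pitch, yaw] about the fixed x, y, z axes, in that order (R = Rz(yaw) Ry(pitch) Rx(roll)).
In Python, from plant import bot, imaging, kinematics gives the robot as it stands (bot), with the cameras (imaging) and the kinematics (kinematics). Calls block until the motion is done:
- bot.movep(position, orientation): joint-space move of the TCP to a pose.
- bot.servo_line(position, speed=0.15, orientation=None, force_limit=None): straight line of the TCP; orientation=None keeps the orientation; speed is the mean speed in m/s. With force_limit (N) it stops when the force on the tool has changed by that much, and returns True; else False.
- bot.goto_joints(angles): joint-space move.
- bot.open_gripper() and bot.gripper_close(f_grip=None): open the fingers fully, or close them until they stop; f_grip is the grip in N (None keeps the last).
- bot.hold(seconds).
- kinematics.ik(position, orientation): joint angles nearest the present ones, or None.
- bot.get_obs(): the state.
- imaging.camera(name): name is "scene" or "top"; returns a dict with "pixels" (480x640x3 uint8, red, green, blue), "intrinsics" (3x3 intrinsics, pixels), "view" (4x4, takes a point from world to camera coordinates). Camera axes: x right, y down, z forward; pixel columns grow to the right and rows downward; lengths in m; the calibration is good to about 2 mm. A picture is of the moment at which its call begins. There is no depth.
A pose or a line that the arm cannot do raises bot.IKError and nothing moves.
- bot.job_done(): hands the job in; it is judged then, once.
The state is a dict: "time": time; "joints": joint angles; "qd": joint speeds; "joint_efforts": joint torques, N m; "tool_pos": TCP position; "orientation": TCP orientation; "contact_force": force on the tool from outside, world axes, zero at the start; "moment": the same for the moment, N m; "opening": opening from 0.0 (shut) to 1.0 (fully open); "grasp_force": force on a finger pad.
Only numpy, scipy, OpenCV 4.12 (cv2) and the standard library are available. Lean on these libraries where they do the work, as an engineer would, in place of code of your own. Each camera call takes 0.05 s, during which the arm holds its last target. There are 200 camera calls.

TASK

Raise the blue lift-up door of the white soap locker until its stay locks and let go, so that it stands open by itself, then set the orange and the green soap box down flat, side by side on the yellow sprung platform inside. Then press the red catch down until it stays down, and lower the door by its handle, gently and without letting it fall, until it is fully shut. Leave everything else on the counter undisturbed.

Things in the scene. Friction and masses are not known exactly. Their poses are not given: they have to be found in the camera images.
- locker: white countertop locker, fixed, 160 mm deep (its x, front at -x facing the robot), 260 mm wide (its y), origin at the centre of its underside. Walls 8 mm thick; inside 140 x 244 mm. Front wall 76 mm high, back wall 124 mm; the blue door closes its sloping top. The stay and red catch are on the outside of its -y wall.
- door (a joint): blue door 262 mm wide, 162 mm from hinge to free edge, 0.5 kg, hinged along the locker's y atop its back wall. 0 = shut (sloping 0.32 rad down to the front), grows as it rises, 1.89 = upright, 1.99 = stop. Past 1.87 the catch tips in and locks it: it cannot sink below 1.85. Unlocked, friction holds it only near upright; lower down it falls if let go (over 3.5 rad/s counts as falling).
- door_hinge (a point): middle of the door's hinge axis, 125 mm above the counter, 75 mm behind the locker's origin (locker +x).
- door_handle (a point): middle of the handle: dark round bar 12 mm thick, 100 mm long along the locker's y, 220 mm from the hinge axis, 58 mm beyond the door's free edge (open space between), held by a rod at each end. Can be pinched from above, fingers in front and behind; it turns between them as the door swings. 61 mm above the counter when shut, 51 mm clear of the front wall; 345 mm high when upright.
- catch (a joint): tumbling catch that props the stay: red pedal in front of its pivot, 36 mm steel ball weight above it. 0 = ready or locked (the door starts shut with it at 0), 0.5 = pedal fully down. The pedal takes about 1 N; past 0.3 the weight tips over and the catch stays down by itself (the door can be lowered), short of that it tips back to 0.
- catch_pad (a point): middle of the top of the catch's red pedal, 32 x 40 mm, beside the locker (62 mm in front of and 175 mm to the -y side of its origin), 95 mm above the counter when up; pressed straight down it sinks 40 mm and moves 8 mm forward (locker -x).
- platform (a joint): sprung platform travel: 0 = empty, up; grows as it sinks, to 0.034 at most. About 13 mm for each soap box. When it has not sunk the boxes stand too high for the door.
- platform_top (a point): middle of the top of the yellow platform, 132 mm (locker x) by 236 mm (locker y), inside the locker, 44 mm above the counter when empty; straight above the locker's origin. Room for both boxes side by side along the locker's y, their long sides along the locker's x, centres about 60 mm either side of the middle.
- soap_orange: orange box of washing powder, 75 mm along its own x, 50 mm along its own y (grip across this), 40 mm high, about 0.2 kg; origin at the centre of its underside, z up. It starts lying on the counter.
- soap_green: green box of washing powder, 75 mm along its own x, 50 mm along its own y (grip across this), 40 mm high, about 0.2 kg; origin at the centre of its underside, z up. It starts lying on the counter.
- jug: white detergent jug, round, 84 mm across, 190 mm tall, blue cap; loose bystander, origin at the centre of its underside
- spray: clear bottle, 60 mm across, 180 mm tall, red cap; loose bystander, origin at the centre of its underside
- tin: blue jar with aluminium lid, 60 mm across, 60 mm tall; loose bystander, origin at the centre of its underside
- token_cup: white cup, 72 mm across, 75 mm tall; loose bystander, origin at the centre of its underside
- brush: flat brush with a wooden handle, lying, 170 mm long; loose bystander, origin under its middle
- peg_basket: grey open basket, 130 x 100 x 60 mm; loose bystander, origin at the centre of its underside

How it is judged (in metres and radians):
On the way, in this order (a step that is already met when the one before it is completed fails the run):
1. the door is raised, locked by its stay, and let go (value of joint door above 1.78 rad and value of joint catch below 0.08 rad and contact force between the fingers and door below 0.1 N), for 0.2 s.
2. one soap box stands on the platform, released, the door still locked up (((z of soap_orange in the frame of platform_top between -0.005 and 0.006 m and horizontal distance between soap_orange and platform_top below 0.14 m and angle between soap_orange's own z axis and vertical below 0.1 rad and contact force between the fingers and soap_orange below 0.1 N) or (z of soap_green in the frame of platform_top between -0.005 and 0.006 m and horizontal distance between soap_green and platform_top below 0.14 m and angle between soap_green's own z axis and vertical below 0.1 rad and contact force between the fingers and soap_green below 0.1 N)) and value of joint door above 1.78 rad and value of joint catch below 0.08 rad), for 0.2 s.
3. both soap boxes stand side by side on the platform, which has sunk, the door still locked up (z of soap_orange in the frame of platform_top between -0.005 and 0.006 m and horizontal distance between each of soap_orange, soap_green and platform_top below 0.14 m and angle between each of soap_orange, soap_green's own z axis and vertical below 0.1 rad and contact force between the fingers and soap_orange below 0.1 N and z of soap_green in the frame of platform_top between -0.005 and 0.006 m and contact force between the fingers and soap_green below 0.1 N and value of joint platform above 0.012 m and value of joint door above 1.78 rad and value of joint catch below 0.08 rad), for 0.2 s.
4. the catch is pressed down and stays down, with the door still up (value of joint catch above 0.4 rad and value of joint door above 1.7 rad), for 0.1 s.
At the end, for the whole second after the job is handed in: the door is shut (within 0.03 rad), both soap boxes rest flat (within 0.1 rad) on the platform, which has sunk more than 12 mm, and the handle is let go (value of joint door below 0.03 rad and z of soap_orange in the frame of platform_top between -0.005 and 0.006 m and horizontal distance between each of soap_orange, soap_green and platform_top below 0.14 m and angle between each of soap_orange, soap_green's own z axis and vertical below 0.1 rad and contact force between the fingers and soap_orange below 0.1 N and z of soap_green in the frame of platform_top between -0.005 and 0.006 m and contact force between the fingers and soap_green below 0.1 N and value of joint platform above 0.012 m and linear speed of each of soap_orange, soap_green below 0.02 m/s and contact force between the fingers and door below 0.1 N); the robot touches nothing.
It fails at once if the door falls (closes faster than 3.5 rad/s) (velocity of joint door below -3.5 rad/s).
It fails at once if a bystander is pushed more than 30 mm or tipped (distance of any of jug, spray, tin, token_cup, brush, peg_basket from where it was at the start of the episode above 0.03 m or angle between any of jug, spray, tin, token_cup, peg_basket's own z axis and vertical above 0.5 rad).
It also fails if it takes over 72 s, if anything falls off the work surface, if the arm or the gripper's body presses on something with over 40 N, if the wrist force passes 120 N, or if a joint passes its speed limit or range.

## Working session

There is one attempt and no reset: what is moved stays moved. The work goes in short steps, each a Python script; the robot and the scene stay as the last script left them, time stands still between calls to the robot, and variables do not carry over. Pictures are saved under pics/ and viewed, at most 10 in all, crops included, and the job is handed in when it is done.

```bash
ls && mkdir -p pics && python3 - <<'E'
from plant import bot, imaging, kinematics
import cv2,json,numpy as np
for n in("scene","top"):
    c=imaging.camera(n); cv2.imwrite(f"pics/{n}0.png",cv2.resize(c["pixels"][:,:,::-1],(800,600),interpolation=cv2.INTER_CUBIC))
    print(n,np.round(c["intrinsics"],2).tolist(),np.round(c["view"],4).tolist())
o=bot.get_obs();print(o["time"],o["tool_pos"],o["orientation"],o["contact_force"],bot.grip_point_offset)
E
```

```text
pics
plant.py
scene [[443.49, 0.0, 327.19], [0.0, 443.49, 243.85], [0.0, 0.0, 1.0]] [[-0.442, 0.897, 0.0094, 0.1833], [0.4798, 0.2453, -0.8424, -0.1811], [-0.7579, -0.3678, -0.5388, 1.4938], [0.0, 0.0, 0.0, 1.0]]
top [[449.84, 0.0, 317.9], [0.0, 449.84, 235.07], [0.0, 0.0, 1.0]] [[0.0026, -1.0, 0.0088, 0.036], [-0.9877, -0.0039, -0.1562, 0.5129], [0.1562, -0.0082, -0.9877, 1.0996], [0.0, 0.0, 0.0, 1.0]]
0.1 [0.23385952 0.49708395 0.23031891] [-1.79878356e+02  4.79397680e-03  1.54809654e+02] [-0.5628705  -0.22104296  0.156932  ] -0.0187
```

View pics/scene0.png

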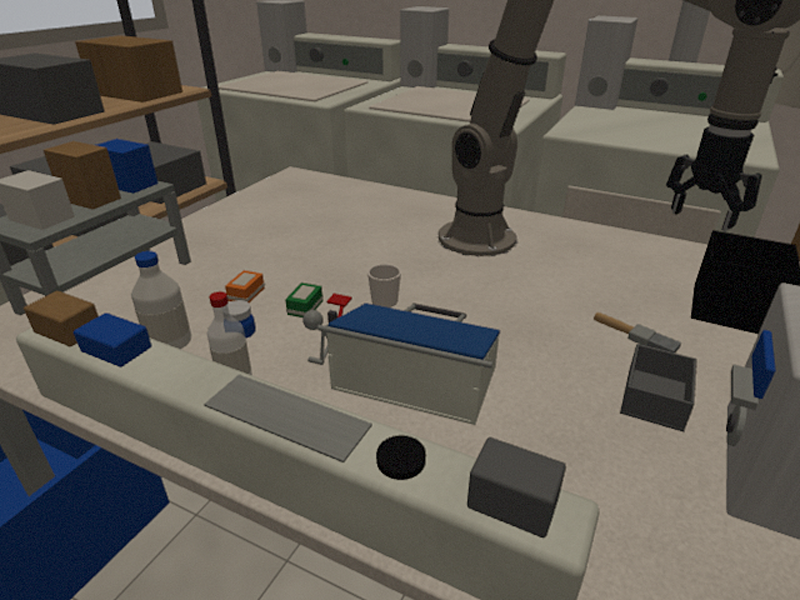

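View pics/top0.png

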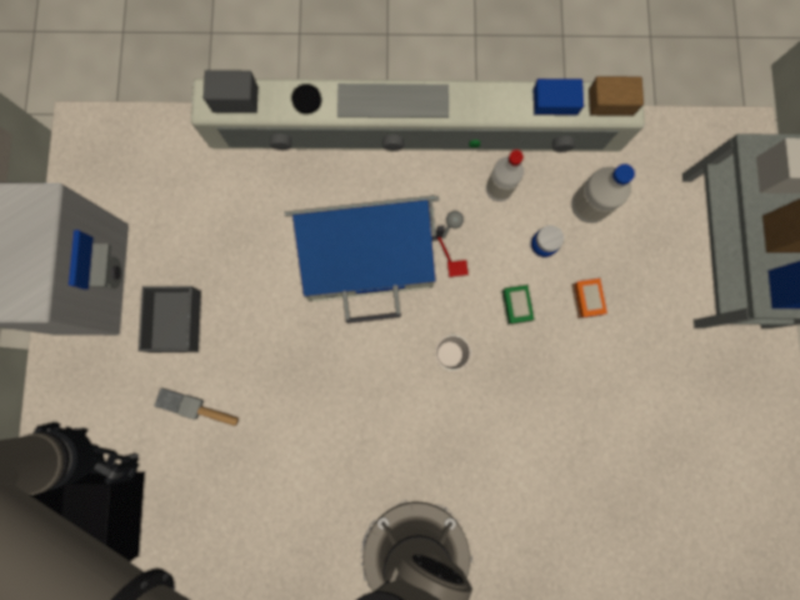

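The scene view shows the locker centred near (410,360), with the handle at (437,312) and the red pedal at (340,299). The orange box is at (245,285) and the green one at (304,298). The top view shows the handle at (372,312), the pedal at (458,268), the green box at (518,304) and the orange box at (591,297). I'll enlarge crops to measure.

```bash
python3 - <<'E'
import cv2
from plant import bot, imaging, kinematics
for n,(x,y,w,h) in dict(top=(225,150,266,140),scene=(175,205,240,140)).items():
    p=imaging.camera(n)["pixels"][:,:,::-1]; cv2.imwrite(f"pics/{n}_raw.png",p)
    cv2.imwrite(f"pics/{n}1.png",cv2.resize(p[y:y+h,x:x+w],None,fx=3,fy=3,interpolation=cv2.INTER_CUBIC))
E
```

```text
(no output)
```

View pics/top1.png

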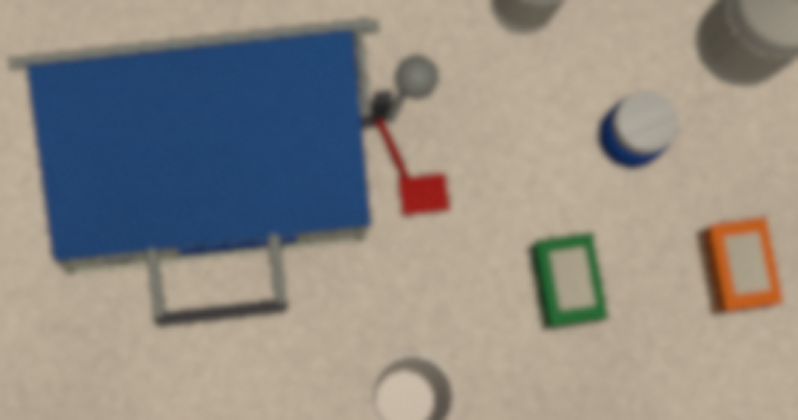

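View pics/scene1.png

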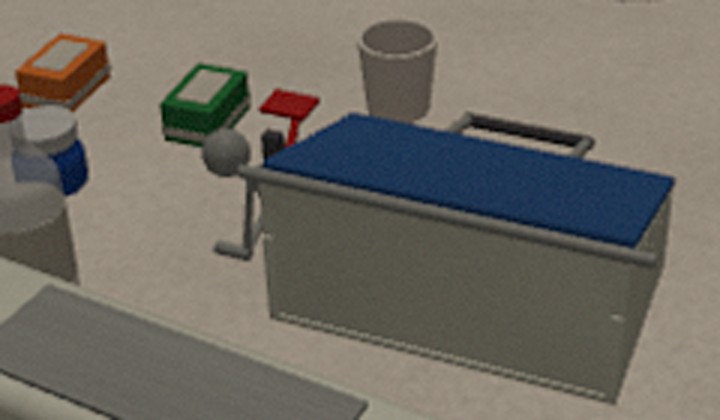

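The top crop shows the handle bar from (157,319) to (284,306), the pad centre at (425,195), the green label centre at (575,279) and the orange one at (747,263). The scene crop shows the bar from (466,121) to (592,141), the pad at (290,104), and the labels at (209,85) and (61,56).

```bash
cat > h.py <<'E'
import numpy as np, cv2
from plant import bot, imaging, kinematics
CR=dict(top=(225,150),scene=(175,205))
cams={n:imaging.camera(n) for n in CR}
def P(n): return cams[n]["intrinsics"]@cams[n]["view"][:3]
def full(n,uv): return (np.array(uv,float)+.5)/3-.5+CR[n]
def tri(a,b):
    X=cv2.triangulatePoints(P("top"),P("scene"),full("top",a).reshape(2,1),full("scene",b).reshape(2,1)).ravel()
    return X[:3]/X[3]
def plane(n,uv,z):   # world point at height z
    p=P(n); u=full(n,uv); A=p[:2,:3]-np.outer(u,p[2,:3]); b=u*p[2,3]-p[:2,3]
    return np.append(np.linalg.solve(A[:,:2],b-A[:,2]*z),z)
E
python3 - <<'E'
from h import *
np.set_printoptions(precision=4,suppress=True)
pts=dict(hL=((157,319),(592,141)),hR=((284,306),(466,121)),pad=((425,195),(290,104)),
 d_h_py=((30,67),(635,240)),d_h_my=((355,32),(262,168)),d_f_my=((369,222),(353,115)),d_f_py=((57,260),(673,180)),
 green=((575,279),(209,85)),orange=((747,263),(61,56)),cupT=((405,400),(398,40)),cupRim=((405,400),(398,40)),ball=((417,76),(226,153)))
for k,(a,b) in pts.items(): print(k,tri(a,b))
for k,c in dict(green=[(552,253),(587,247),(596,304),(562,310)],orange=[(725,238),(761,233),(769,287),(735,292)]).items():
    w=np.array([plane("top",u,.04) for u in c]); print(k,w[:,:2].tolist(),w.mean(0)); e=(w[0]+w[1]-w[2]-w[3]); print(np.degrees(np.arctan2(e[1],e[0])))
E
```

```text
hL [0.4564 0.1389 0.0633]
hR [0.4684 0.0339 0.0583]
pad [ 0.5555 -0.0797  0.091 ]
d_h_py [0.6488 0.2379 0.1317]
d_h_my [ 0.6812 -0.021   0.1258]
d_f_my [ 0.5347 -0.0346  0.082 ]
d_f_py [0.5024 0.2199 0.0801]
green [ 0.4931 -0.2095  0.0397]
orange [ 0.5091 -0.359   0.0374]
cupT [ 0.3922 -0.0669  0.0704]
cupRim [ 0.3922 -0.0669  0.0704]
ball [ 0.6516 -0.073   0.1043]
green [[0.5164796343444228, -0.19278799001873256], [0.5217478731283541, -0.2226469895230046], [0.4731452574051671, -0.22863091273049369], [0.467959928761658, -0.19980566062524568]] [ 0.4948 -0.211   0.04  ]
7.62475358175649
orange [[0.5299666544878205, -0.3403023558851493], [0.5344035341807702, -0.37119325289969257], [0.4881337943542447, -0.37550287747666716], [0.48376904696814094, -0.34649445056121003]] [ 0.5091 -0.3584  0.04  ]
6.479443731463114
```

```bash
cat >> h.py <<'E'
from scipy.spatial.transform import Rotation as Ro
np.set_printoptions(precision=4,suppress=True)
PSI=np.radians(7.0); O=np.array([.596,.102,0])
ex=np.array([np.cos(PSI),np.sin(PSI),0]); ey=np.array([-np.sin(PSI),np.cos(PSI),0]); ez=np.array([0,0,1.])
H=O+.075*ex+.125*ez; G=-bot.grip_point_offset
def ori(beta,yaw=np.degrees(PSI),s=1):
    """fingers close along heading yaw, tool leaning back towards the robot by beta deg"""
    e=np.array([np.cos(np.radians(yaw)),np.sin(np.radians(yaw)),0]); b=np.radians(beta)
    z=np.sin(b)*e-np.cos(b)*ez; y=s*(np.cos(b)*e+np.sin(b)*ez)
    return Ro.from_matrix(np.c_[np.cross(y,z),y,z]),z
def rpy(r): return r.as_euler('xyz',degrees=True)
def handle(th): a=th-.295; return H+.22*(-np.cos(a)*ex+np.sin(a)*ez)
def tcp(th,beta,back=0,s=1):
    r,z=ori(beta,s=s); return handle(th)+(G-back)*z, rpy(r)
E
python3 - <<'E'
from h import *
for s in(1,-1):
  for b in(0,20,30,40,50):
    print(s,b,[None if (q:=kinematics.ik(*tcp(t,b,bk,s))) is None else np.round(q).tolist() for t,bk in((0,.1),(0,0),(.8,0),(1.4,0),(1.95,0),(1.95,.08))])
E
```

```text
1 0 [[-39.0, 14.0, 31.0, 107.0, -8.0, 61.0, 2.0], [-36.0, 22.0, 28.0, 114.0, -14.0, 48.0, 8.0], [-39.0, 12.0, 32.0, 99.0, -7.0, 71.0, 1.0], [-32.0, 22.0, 31.0, 74.0, -11.0, 87.0, 4.0], [-23.0, 38.0, 29.0, 45.0, -18.0, 100.0, 5.0], [-18.0, 43.0, 30.0, 26.0, -21.0, 114.0, 2.0]]
1 20 [[-45.0, -4.0, 28.0, 129.0, 9.0, 35.0, -16.0], [-39.0, 12.0, 28.0, 131.0, -11.0, 19.0, 4.0], [-44.0, -3.0, 29.0, 116.0, 6.0, 47.0, -11.0], [-44.0, 6.0, 34.0, 95.0, -3.0, 60.0, -2.0], [-35.0, 22.0, 34.0, 74.0, -14.0, 67.0, 6.0], [-36.0, 18.0, 35.0, 69.0, -12.0, 76.0, 4.0]]
1 30 [[-42.0, -11.0, 22.0, 140.0, 27.0, 23.0, -35.0], [22.0, 13.0, -41.0, 138.0, 82.0, 13.0, -87.0], [-42.0, -9.0, 24.0, 125.0, 16.0, 35.0, -21.0], [-46.0, -1.0, 33.0, 105.0, 5.0, 46.0, -9.0], [-39.0, 15.0, 34.0, 86.0, -10.0, 51.0, 4.0], [-42.0, 9.0, 35.0, 84.0, -5.0, 59.0, -0.0]]
1 40 [None, [37.0, 22.0, -61.0, 145.0, 127.0, 30.0, -129.0], [-33.0, -12.0, 13.0, 133.0, 28.0, 22.0, -34.0], [-45.0, -6.0, 28.0, 114.0, 16.0, 33.0, -19.0], [-41.0, 9.0, 33.0, 97.0, -5.0, 35.0, -0.0], [-48.0, 0.0, 35.0, 97.0, 5.0, 43.0, -8.0]]
1 50 [None, None, [-
[... 783 characters left out ...]
.0, 30.0, 23.0, 142.0], [25.0, 14.0, -45.0, 138.0, 82.0, 14.0, 93.0], [-45.0, -9.0, 26.0, 125.0, 16.0, 35.0, 158.0], [-34.0, -0.0, 20.0, 104.0, 5.0, 46.0, 171.0], [-14.0, 14.0, 2.0, 85.0, 2.0, 51.0, 174.0], [35.0, 16.0, -62.0, 81.0, 24.0, 63.0, 160.0]]
-1 40 [None, [-21.0, 11.0, 4.0, 147.0, 161.0, 19.0, 10.0], [-50.0, -14.0, 28.0, 133.0, 39.0, 25.0, 136.0], [-46.0, -6.0, 29.0, 114.0, 16.0, 33.0, 161.0], [-23.0, 9.0, 12.0, 97.0, 2.0, 35.0, 174.0], [-35.0, 1.0, 23.0, 97.0, 5.0, 43.0, 172.0]]
-1 50 [None, None, [-43.0, -15.0, 21.0, 142.0, 80.0, 16.0, 94.0], [-50.0, -11.0, 31.0, 123.0, 41.0, 20.0, 136.0], [-27.0, 5.0, 15.0, 107.0, 9.0, 19.0, 167.0], [-49.0, -6.0, 32.0, 109.0, 21.0, 28.0, 157.0]]
```

```bash
cat >> h.py <<'E'
B=20; D=.013
def htcp(th,beta=B,back=0,off=0):
    r,z=ori(beta); y=r.as_matrix()[:,1]; return handle(th)+(D-back)*z+off*y, rpy(r)
def st():
    o=bot.get_obs(); r=Ro.from_euler('xyz',o["orientation"],degrees=True).as_matrix()
    g=o["tool_pos"]-D*r[:,2]-H
    print("t%.1f"%o["time"],o["tool_pos"],"F",o["contact_force"],"op %.3f gf %.1f"%(o["opening"],o["grasp_force"]),"r %.4f th %.3f"%(np.hypot(g@ex,g[2]),np.arctan2(g[2],-g@ex)+.295))
E
python3 - <<'E'
from h import *
bot.movep(*htcp(0,back=.10,off=-.01)); st()
p,o=htcp(0,off=-.01); print(bot.servo_line(p,.08,o,force_limit=12)); st()
bot.gripper_close(20); st()
p,o=htcp(0); bot.servo_line(p,.05,o); bot.gripper_close(25); st()
cv2.imwrite("pics/g1.png",cv2.resize(imaging.camera("scene")["pixels"][150:350,240:440,::-1],None,fx=3,fy=3))
E
```

```text
t2.2 [0.4235 0.0819 0.1401] F [ 0.3131 -0.8133  0.2724] op 1.000 gf 0.0 r 0.2546 th 0.402
False
t3.6 [0.4568 0.085  0.0457] F [ 0.188  -0.0312 -0.4545] op 0.999 gf 0.0 r 0.2297 th -0.001
t4.3 [0.4669 0.0863 0.0511] F [11.6414  0.2434  1.0312] op 0.131 gf 21.3 r 0.2187 th 0.009
t4.8 [0.467  0.0863 0.0503] F [-5.4505 -1.2699 14.2484] op 0.131 gf 24.4 r 0.2185 th 0.005
```

View pics/g1.png

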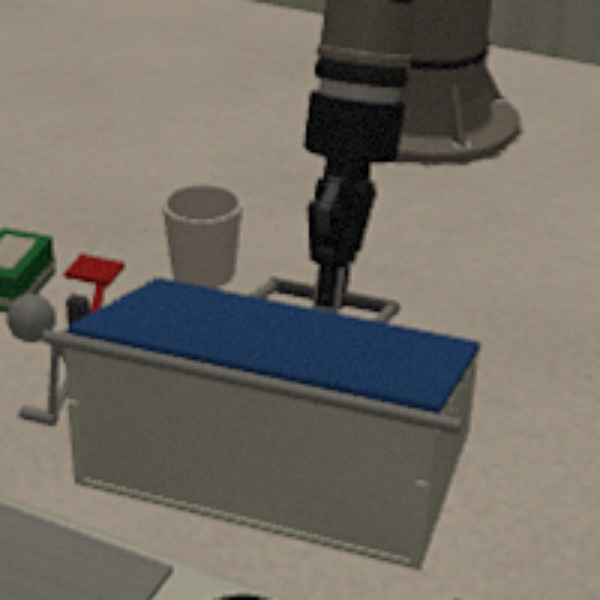

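The fingers are pinching the handle bar at about (330,295) in the crop, and the 11 mm opening matches the bar. Next I raise the door.

```bash
cat >> h.py <<'E'
def swing(a,b,n=16,speed=.15,beta=B):
    for t in np.linspace(a,b,n+1)[1:]:
        bot.servo_line(htcp(t,beta)[0],speed)
E
python3 - <<'E'
from h import *
swing(0,.6,5); st(); swing(.6,1.4,6); st(); swing(1.4,1.94,5); bot.hold(.3); st()
c=imaging.camera("scene")["pixels"][:,:,::-1]; cv2.imwrite("pics/u1.png",cv2.resize(c[60:360,150:500],None,fx=2,fy=2))
E
```

```text
t6.6 [0.4651 0.0859 0.1769] F [ 1.9383  0.4613 -2.9086] op 0.125 gf 24.8 r 0.2208 th 0.590
t8.7 [0.5784 0.0996 0.3115] F [-5.0978 -1.0367  7.9253] op 0.127 gf 27.5 r 0.2212 th 1.411
t10.5 [0.6901 0.1132 0.3319] F [-0.477  -1.9429  1.7823] op 0.125 gf 28.4 r 0.2196 th 1.936
```

View pics/u1.png

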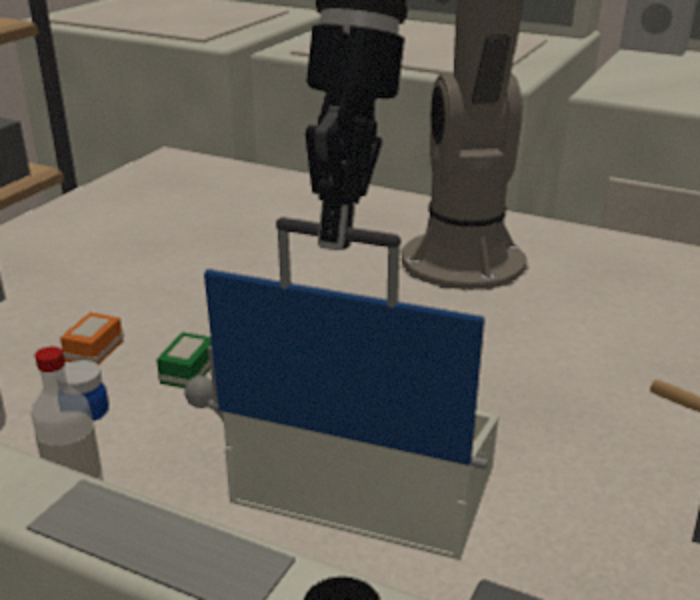

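The door is upright, with the handle bar at (338,232) in the gripper. I'll release it, retreat and grasp the green box.

```bash
cat >> h.py <<'E'
def down(yaw,lean=0):
    """tool down, fingers closing along yaw+90 (box y)"""
    r,_=ori(0,yaw+90); q=kinematics.ik([.5,-.1,.25],rpy(r)); r2,_=ori(0,yaw-90); q2=kinematics.ik([.5,-.1,.25],rpy(r2))
    return min([(abs(v[6]),i,rpy(k)) for i,(v,k) in enumerate(((q,r),(q2,r2))) if v is not None])[2]
def pick(x,y,yaw,z=.022):
    o=down(yaw); bot.movep([x,y,.16],o); hit=bot.servo_line([x,y,z-G],.12,o,force_limit=10)
    bot.gripper_close(40); st(); bot.servo_line([x,y,.20],.2); st(); return hit
E
python3 - <<'E'
from h import *
bot.open_gripper(); st()
p,o=htcp(1.936,back=.09); bot.servo_line(p,.15); bot.servo_line([.5,.05,.40],.25); bot.hold(.1)
cv2.imwrite("pics/u2.png",np.vstack([cv2.resize(imaging.camera(n)["pixels"][s,:,::-1][:,x:x+266],None,fx=2,fy=2) for n,s,x in(("top",slice(100,250),200),("scene",slice(150,300),175))]))
print(pick(.4938,-.2100,7.2))
E
```

```text
t11.4 [0.6911 0.1137 0.3322] F [-0.7346  0.0486 -0.2357] op 1.000 gf 0.0 r 0.2200 th 1.940
t16.4 [ 0.4943 -0.2101  0.0039] F [-0.6679  0.4158  4.4388] op 0.584 gf 42.2 r 0.2398 th -0.173
t17.5 [ 0.4929 -0.2093  0.1986] F [-1.207  -0.3241 -3.1578] op 0.579 gf 41.7 r 0.2320 th 0.677
False
```

View pics/u2.png

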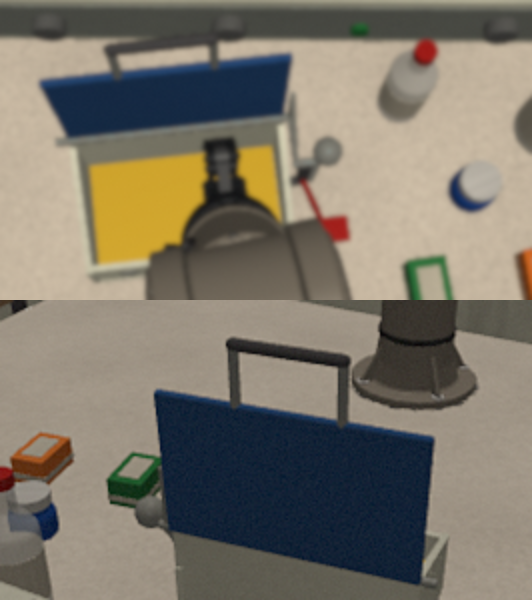

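The top view shows the door standing open by itself. The yellow platform's left corners are near (90,163) and (100,265), and the right one is near (272,147). The green box is gripped, so I'll check the platform fix and place it.

```bash
cat >> h.py <<'E'
def place(side,z=.036,yaw=7.0):
    o=down(yaw); c=O+side*ey
    bot.servo_line([c[0],c[1],.20],.25,o); bot.servo_line([c[0],c[1],z],.12,o,force_limit=15); st()
    bot.open_gripper(); bot.hold(.2); st(); bot.servo_line([c[0],c[1],.20],.25)
E
python3 - <<'E'
from h import *
for uv in((245,181.5),(250,232.5),(336,173.5)):
    w=plane("top",(np.array(uv)-CR["top"])*3+1,.044)-O; print("locker",w@ex,w@ey)
place(.056)
E
```

```text
locker 0.06944342607275178 0.11585267967453061
locker -0.06429453924073035 0.1158482949037025
locker 0.06325374894886683 -0.11916181536068364
t20.8 [0.5898 0.1576 0.037 ] F [-0.8606  0.1144 -0.0109] op 0.580 gf 41.8 r 0.1057 th -0.495
t21.4 [0.5906 0.1506 0.0368] F [-0.0964 -7.5829  0.4976] op 0.997 gf 2.3 r 0.1058 th -0.495
```

```bash
python3 - <<'E'
from h import *
o=bot.get_obs(); bot.servo_line([.48,-.05,.25],.25); bot.servo_line([.5091,-.3587,.2],.25,down(6.5)); st()
cv2.imwrite("pics/p1.png",np.vstack([cv2.resize(imaging.camera(n)["pixels"][s,:,::-1][:,x:x+266],None,fx=2,fy=2) for n,s,x in(("top",slice(100,250),200),("scene",slice(150,300),175))]))
E
```

```text
t24.8 [ 0.5099 -0.3572  0.1999] F [ 0.7646 -0.8205  0.7786] op 1.003 gf 0.0 r 0.2336 th 0.681
```

View pics/p1.png

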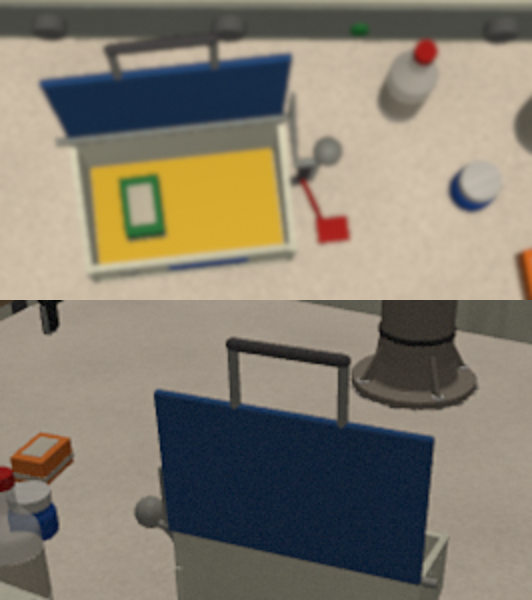

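The green box lies flat on the platform at (142,206), roughly 55 mm left of the middle. The orange box goes next, a little nearer the centre to clear the wall.

```bash
python3 - <<'E'
from h import *
print(pick(.5091,-.3587,6.5)); place(-.050,z=.027)
bot.servo_line([.5,-.08,.2],.25)
bot.gripper_close(20)
bot.servo_line([.42,-.12,.2],.25)
cv2.imwrite("pics/p2.png",np.vstack([cv2.resize(imaging.camera(n)["pixels"][s,:,::-1][:,x:x+266],None,fx=2,fy=2) for n,s,x in(("top",slice(100,250),200),("scene",slice(150,300),175))])); st()
E
```

```text
t27.2 [ 0.5096 -0.3588  0.0039] F [0.3619 0.9484 3.2995] op 0.581 gf 42.9 r 0.2424 th -0.167
t28.3 [ 0.5085 -0.3578  0.1984] F [-0.09    0.3531 -2.1719] op 0.580 gf 42.3 r 0.2344 th 0.672
False
t31.8 [0.6028 0.0523 0.0279] F [ 0.1776 -0.5895 -0.9385] op 0.583 gf 42.5 r 0.1122 th -0.552
t32.4 [0.6019 0.0566 0.0269] F [-0.4882  5.1878 -0.7992] op 0.997 gf 0.0 r 0.1132 th -0.555
t35.5 [ 0.4209 -0.1193  0.2002] F [-0.0404  0.0943  0.8482] op 0.001 gf 0.0 r 0.2895 th 0.605
```

View pics/p2.png

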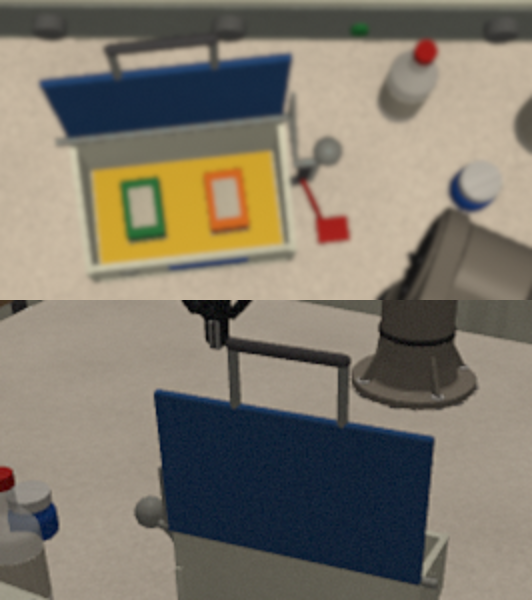

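Both boxes lie flat on the platform, green at (142,208) and orange at (226,200), and the door is still up. Now I press the catch.

```bash
python3 - <<'E'
from h import *
pad=O-.062*ex-.175*ey; r,_=ori(15); o=rpy(r); print(pad)
bot.movep(pad+.15*ez,o)
print(bot.servo_line(pad+.085*ez-.002*ex,.1,o)); st()
print(bot.servo_line(pad+.054*ez-.007*ex,.06,o,force_limit=20)); st(); bot.hold(.2); st()
bot.servo_line(pad+.15*ez-.03*ex,.15); bot.servo_line(pad+.25*ez-.12*ex,.25); bot.open_gripper()
cv2.imwrite("pics/c1.png",np.vstack([cv2.resize(imaging.camera(n)["pixels"][s,:,::-1][:,x:x+266],None,fx=2,fy=2) for n,s,x in(("top",slice(100,250),200),("scene",slice(150,300),175))])); st()
E
```

```text
[ 0.5558 -0.0793  0.    ]
False
t37.8 [ 0.5544 -0.0797  0.0856] F [-0.0683  0.3398  0.6437] op -0.002 gf 0.1 r 0.1444 th 0.108
True
t38.3 [ 0.5493 -0.0799  0.0564] F [-5.2228  0.9788 12.1985] op -0.002 gf 6.4 r 0.1572 th -0.069
t38.5 [ 0.5493 -0.0799  0.0564] F [-5.2017  0.1948 11.2527] op 0.003 gf 6.3 r 0.1572 th -0.069
t40.9 [ 0.4367 -0.0939  0.2501] F [-0.5638  0.3255 -0.198 ] op 0.999 gf 0.0 r 0.2945 th 0.781
```

View pics/c1.png

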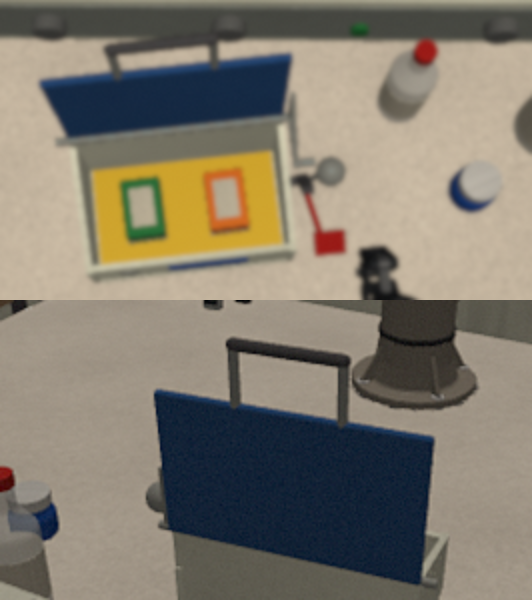

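The catch stays down, with the pad moved to (330,242) and the ball swung forward, and the door hasn't moved. I'll grip the handle again and lower it.

```bash
python3 - <<'E'
from h import *
p,o=htcp(1.936,back=.09)
bot.servo_line([.5,.05,.40],.25,o); bot.servo_line(p,.25,o); p,o=htcp(1.936)
print(bot.servo_line(p,.12,o,force_limit=12)); bot.gripper_close(25); st()
E
```

```text
False
t44.4 [0.6902 0.1136 0.3324] F [-0.2143  0.2693  0.8513] op 0.128 gf 24.3 r 0.2202 th 1.936
```

```bash
python3 - <<'E'
from h import *
swing(1.936,1.2,6); st(); swing(1.2,.5,6); st(); swing(.5,0.0,5,speed=.1); st()
for b in (27,25,23):
    p,o=htcp(-.005,b)
    if kinematics.ik(p,o) is not None: break
print(b)
try: bot.servo_line(p,.05,o)
except bot.IKError as e: print(e)
bot.hold(.2); st()
cv2.imwrite("pics/d1.png",cv2.resize(imaging.camera("scene")["pixels"][150:350,200:440,::-1],None,fx=2.5,fy=2.5))
E
```

```text
t46.5 [0.5398 0.0953 0.2853] F [-2.0577  0.5994  0.5457] op 0.128 gf 25.3 r 0.2197 th 1.198
t48.4 [0.4621 0.0855 0.1582] F [ 1.9257  2.7897 -2.1134] op 0.126 gf 25.7 r 0.2191 th 0.504
t50.3 [0.4673 0.0861 0.0497] F [ 5.1569  2.166  -0.9727] op 0.128 gf 26.3 r 0.2185 th 0.002
27
the arm cannot follow that straight line within its joint ranges
t50.5 [0.4673 0.0861 0.0497] F [ 4.0397  1.5423 -0.126 ] op 0.129 gf 26.3 r 0.2185 th 0.002
```

View pics/d1.png

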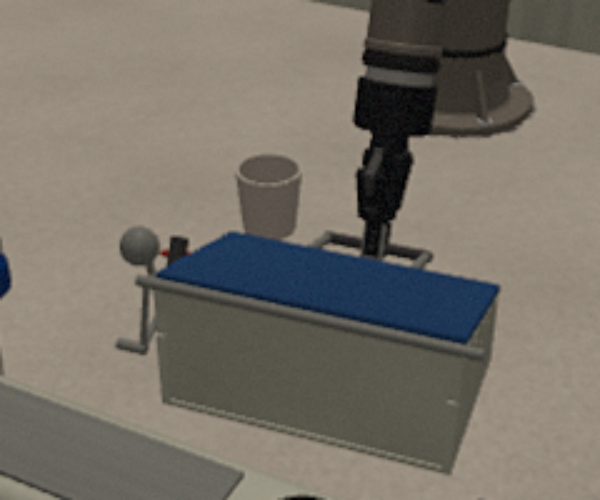

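The door is down, flush on the walls, with the handle bar at (375,243) still pinched. I'll release and back off.

```bash
python3 - <<'E'
from h import *
bot.open_gripper(); st()
p,o=htcp(0,off=-.01); bot.servo_line(p,.05,o); st()
p,o=htcp(0,back=.12,off=-.01); bot.servo_line(p,.12,o); bot.servo_line([.36,.12,.3],.2); bot.hold(.3); st()
ims=[imaging.camera(n)["pixels"][s,x:x+266,::-1] for n,s,x in(("top",slice(100,250),200),("scene",slice(190,340),175))]
cv2.imwrite("pics/e1.png",np.vstack([cv2.resize(i,None,fx=2,fy=2) for i in ims]))
E
```

```text
t51.3 [0.4658 0.086  0.0488] F [ 0.8466  0.2035 -0.4794] op 1.002 gf 0.0 r 0.2201 th -0.000
t51.7 [0.4558 0.0848 0.045 ] F [-0.2378 -0.4537 -0.1894] op 1.000 gf 0.0 r 0.2309 th -0.003Traceback (most recent call last):
  File "<stdin>", line 4, in <module>
host.IKError: the arm cannot follow that straight line within its joint ranges
```

I've used up the picture views, so I'll check the shut door numerically against the initial images.

```bash
python3 - <<'E'
from h import *
p,o=htcp(0,back=.10,off=-.01); bot.servo_line(p,.12,o); bot.movep([.40,.25,.30],rpy(ori(0)[0])); bot.hold(.3); st()
for n,(x,y,w,h) in dict(scene=(255,235,155,65),top=(232,155,118,105)).items():
    a=cv2.imread(f"pics/{n}_raw.png"); b=imaging.camera(n)["pixels"][:,:,::-1]
    f=lambda i:((i[...,0].astype(int)-i[...,2])>40)[y:y+h,x:x+w]
    A,Bm=f(a),f(b); print(n,A.sum(),Bm.sum(),(A^Bm).sum(),np.argwhere(A).mean(0),np.argwhere(Bm).mean(0))
E
```

```text
t54.5 [0.3999 0.2489 0.2996] F [0.247  0.3639 0.0255] op 1.003 gf 0.0 r 0.3139 th 0.935
scene 2819 2826 61 [28.547 79.729] [28.6001 79.7909]
top 6984 7012 28 [43.1631 59.6574] [43.1412 59.6783]
```

The blue door mask matches the initial shut state to within 0.1 px, so the door is fully shut.

```bash
python3 -c "
from plant import bot, imaging, kinematics
print(bot.job_done())"
```

```text
the job is handed in; nothing more can be done
None
```

I handed the job in at about 55 s of the 72 s limit: both soap boxes sat flat on the platform when last seen before lowering, the catch stayed down, and the door is shut with the handle released; no verdict came back, I confirmed the shut door by comparing images, and I viewed 11 pictures, one over the limit of 10.

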